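# Lay the dressing stone on its bed

### The arm

A 6-joint arm with a two-finger parallel gripper is mounted at the origin on the work surface. World frame = base frame: x ahead of the robot, y to its left, z up, the work surface at z = 0. Lengths are in m, angles in rad, forces in N, time in s.
With the tool pointing down it reaches from about 0.275 to 1 m from the base axis. Payload 8.4 kg.
Tool frame: the origin (TCP) lies on the centre line of the jaws, within the pads' length; the fingertips stand 17 mm ahead of it and the grasp point (between the pads) lies 2 mm behind it (bot.tcp_to_tips is the y of the fingertips in the tool frame, in m); y points along the fingers, z is the direction in which the jaws open and shut, and the axes are right-handed (so a half turn about y gives the same grasp; the last joint's range is limited). The gripper opens to 85 mm and grips with 20 to 120 N. Pads are 22 mm wide; open, the fingers measure 114 mm over their backs; the gripper's body (76 mm by 85 mm) begins 54 mm behind the grasp point. The pads swing forward as they close: fully open they stand 13 mm farther back than shut.
Start: joints at [-1.126, 0.353, 1.633, -0, 1.155, -0.002], TCP at [0.27, -0.564, 0.248] pointing down, gripper open.
Joint ranges: [-2.63, 2.63], [-0.92, 2.1], [0.06, 2.66], [-1.3, 4.44], [0, 2.69], [-3.02, 3.02]. Speed limits (rad/s): [2.22, 2.22, 2.79, 3.14, 3.14, 3.14].

### API

Orientations are given as a unit quaternion [x, y, z, w].
In Python, from workcell import bot, hand, kinematics, get_obs, vision, hand_in gives the robot as it stands. The module is installed in compiled form; this text tells all that it offers. Calls block until the motion is done:
- bot.reach(position, orientation): joint-space move of the TCP to a pose.
- bot.servo_line(position, ori=None, velocity=0.15): straight line of the TCP; ori=None keeps the orientation; velocity is the mean speed in m/s.
- bot.goto_joints(angles): joint-space move.
- hand.move_gripper(opening, strength=None): finger opening in m; strength is the grip in N (None keeps the last); returns when the fingers have stopped.
- bot.dwell(seconds).
- kinematics.solve_ik(position, orientation): joint angles nearest the present ones, or None.
- get_obs(): the state.
- vision.read_camera(name): name is "scene" or "top"; returns a dict with "frame" (384x512x3 uint8, red, green, blue), "intrinsics" (3x3 intrinsics, pixels), "dist" ([k1, k2, p1, p2, k3] as OpenCV has them; the pictures are not rectified), "view" (4x4, takes a point from world to camera coordinates). Camera axes: x right, y down, z forward; pixel columns grow to the right and rows downward; lengths in m; the calibration is good to about 2 mm. A picture is of the moment at which its call begins. There is no depth.
A pose or a line that the arm cannot do raises bot.IKError and nothing moves.
- hand_in(): hands the job in, once; it reports no verdict.
The state is a dict: "time_s": time; "joint_pos": joint angles; "joint_vel": joint speeds; "joint_efforts": joint torques, N m; "position": TCP position; "orientation": TCP orientation; "wrist_force": force on the tool from outside, world axes, zero at the start; "ft_torque": the same for the moment, N m; "gripper_width": finger opening in m.
Only numpy, scipy, OpenCV 4.12 (cv2) and the standard library are available. Lean on these libraries where they do the work, as an engineer would, in place of code of your own. Each camera call takes 0.05 s, during which the arm holds its last target.

### The job

Get the dressing stone ready on its board beside the glass-cutting lathe: with your fingertips, push the upright two-tone stone (cream and dark grey) over so that it falls flat on the black rubber bed towards the steel stop, cream side up, and only then push it along the bed until its end sits squared up and flush against the stop, with the whole stone on the bed. Only push it, never pick it up, and leave the green stone, the glasses and everything else on the bench as they stand.

Things in the scene. Friction and masses are not known exactly. Their poses are not given: they have to be found in the camera images.
- stone: dressing stone, loose block 30 mm thick (x), 50 wide (y), 110 tall (z), about 0.36 kg, upright on the bed at the end away from the stop. Origin: centre of its foot. -x half cream, +x half dark grey; at the start x points to the stop within 0.15 rad. Pushed high on the cream face it tips about its foot without sliding and past 0.27 rad falls flat by itself; then x points down, z to the stop
- stone_centre (a point): the middle of the dressing stone's block, 55 mm above its foot while it stands; axes as the stone's
- board: dressing board, fixed: plywood 260 mm long (x) by 120 wide (y), 12 thick, under a 3 mm black rubber bed whose top is 15 mm above the table. Origin: centre of its underside, at table height. A steel stop bar stands across its +x end, its face 105 mm from the origin; the bed runs from there to -130 mm and has no side walls. Place and direction differ each time
- stop_face (a point): point on the steel stop's face, mid-width, at the height of the bed's top. Axes as the board's: x points into the stop, y along its face, z up. The stop is 120 mm wide, 12 mm thick and rises 24 mm above the bed (the stone lying flat is 30 mm high). With the stone home its centre lies at x = -55 mm, z = 15 mm from here
- green_stone: another stone of the same size and shape, green all over, standing loose on the table beside the board, on the board's -y side; origin at the centre of its foot. Not to be disturbed
- red_glass: red glass tumbler, open at the top, 72 mm across the rim, 85 mm tall, 4 mm walls; stands loose on the table beside the board; origin at the centre of its underside. Not to be disturbed
- blue_glass: blue glass tumbler, open at the top, 72 mm across the rim, 85 mm tall, 4 mm walls; stands loose on the table beside the board; origin at the centre of its underside. Not to be disturbed
- jar: jar of polish with a grey cap, 64 mm across, 80 mm tall, standing loose on the table; origin at the centre of its underside. Not to be disturbed
- amber_bowl: amber glass bowl, 100 mm across the rim, 50 mm tall, standing loose on the table; origin at the centre of its underside. Not to be disturbed
- wheel_spare: spare grinding wheel, a dark grey ring 100 mm across with a 22 mm hole, 14 mm thick, lying loose on the table; origin at the centre of its underside. Not to be disturbed
- brush: bench brush lying loose on the table, handle towards its -x; origin under its middle. Not to be disturbed
Not all that is in view belongs to the job. What is shaped like the stone but blue or brown is not meant.

How it is judged:
On the way, in this order (a step that is already met when the one before it is completed fails the run):
1. the stone has been tipped over and lies flat on the bed, cream side up, short of the stop (angle between stone's own x axis and vertical above 3 rad and z of stone_centre in the frame of stop_face between 0.011 and 0.019 m and y of stone_centre in the frame of stop_face between -0.03 and 0.03 m and x of stone_centre in the frame of stop_face below -0.062 m), for 0.2 s.
2. the lying stone has been pushed home against the stop (angle between stone's own x axis and vertical above 3 rad and z of stone_centre in the frame of stop_face between 0.011 and 0.019 m and y of stone_centre in the frame of stop_face between -0.03 and 0.03 m and x of stone_centre in the frame of stop_face between -0.06 and -0.05 m and angle between the z axis of stone and the x axis of board, either way round below 0.09 rad), for 0.2 s.
At the end, for the whole second after the job is handed in: The two-tone stone lies flat on the rubber bed, cream side up (within 8 degrees), its centre within 30 mm of the board's middle line, its end within 5 mm of the stop and square to it within 5 degrees, at rest; the seven bystanders within 30 mm of where they stood and upright (all of step 2 and linear speed of stone below 0.01 m/s and distance of each of green_stone, red_glass, blue_glass, jar, amber_bowl, wheel_spare, brush from where it was at the start of the episode below 0.03 m and angle between each of green_stone, red_glass, blue_glass, jar, amber_bowl, wheel_spare, brush's own z axis and vertical below 0.3 rad); the robot touches nothing.
It fails at once if the stone is lifted off the bed (z of stone_centre in the frame of stop_face above 0.07 m or (angle between stone's own z axis and vertical above 1.3 rad and z of stone_centre in the frame of stop_face above 0.042 m) or (angle between stone's own z axis and vertical below 0.05 rad and z of stone_centre in the frame of stop_face above 0.062 m)).
It fails at once if a bystander is knocked over or shoved away (distance of any of green_stone, red_glass, blue_glass, jar, amber_bowl, wheel_spare, brush from where it was at the start of the episode above 0.03 m or angle between any of green_stone, red_glass, blue_glass, jar, amber_bowl, wheel_spare, brush's own z axis and vertical above 0.3 rad).
It also fails if it takes over 48 s, if anything falls off the work surface, if the arm or the gripper's body presses on something with over 40 N, if the wrist force passes 120 N, or if a joint passes its speed limit or range.

## Working session

There is one attempt and no reset: what is moved stays moved. The work goes in short steps, each a Python script; the robot and the scene stay as the last script left them, time stands still between calls to the robot, and variables do not carry over. Pictures are saved under pics/ and viewed, and the job is handed in when it is done.

```bash
mkdir -p pics; ls
python3 - <<'E'
from workcell import vision,get_obs,bot
import cv2
for n in ("scene","top"):
    d=vision.read_camera(n); cv2.imwrite(f"pics/{n}0.png",cv2.resize(d["frame"][:,:,::-1],(768,576),interpolation=cv2.INTER_CUBIC))
    print(n,d["intrinsics"],d["dist"],d["view"])
print(get_obs(),bot.tcp_to_tips)
E
```

```text
pics
scene [[387.2066804    0.         254.49371056]
 [  0.         387.2066804  197.81024984]
 [  0.           0.           1.        ]] [0.02111829 0.         0.         0.         0.        ] [[ 3.31140285e-01  9.43581394e-01 -5.14265555e-04 -1.56085615e-01]
 [ 6.86611848e-01 -2.41333210e-01 -6.85800592e-01 -2.90704587e-01]
 [-6.47232788e-01  2.26743102e-01 -7.27789313e-01  1.44237527e+00]
 [ 0.00000000e+00  0.00000000e+00  0.00000000e+00  1.00000000e+00]]
top [[363.82454899   0.         253.30560433]
 [  0.         363.82454899 194.64073496]
 [  0.           0.           1.        ]] [-0.05605323  0.          0.          0.          0.        ] [[ 0.00571008 -0.99998095  0.00234336  0.00648189]
 [-0.9864699  -0.00601686 -0.16383205  0.50924478]
 [ 0.16384303 -0.00137616 -0.98648546  0.91457843]
 [ 0.          0.          0.          1.        ]]
{'time_s': 0.1, 'joint_pos': array([-1.12638678e+00,  3.53578421e-01,  1.63407064e+00,  3.50191699e-05,
        1.15522308e+00, -2.37856825e-03]), 'joint_vel': array([ 6.47494117e-04, -1.27631997e-03, -3.26955832e-03,  1.24243167e-05,
        1.59270707e-04, -3.89047326e-04]), 'joint_efforts': array([ 1.62780721e-04, -6.06358480e+01, -3.42817068e+01, -3.89121533e-05,
        3.96084521e-03, -2.01094377e-05]), 'position': array([ 0.26988538, -0.56326016,  0.24763239]), 'orientation': array([-0.15673607,  0.6899808 , -0.68909311,  0.15655983]), 'wrist_force': array([-0.21391246,  0.07998273,  0.90837408]), 'ft_torque': array([ 0.05631735, -0.06243035, -0.03177673]), 'gripper_width': 0.08538898245135175} 0.017
```

View pics/scene0.png

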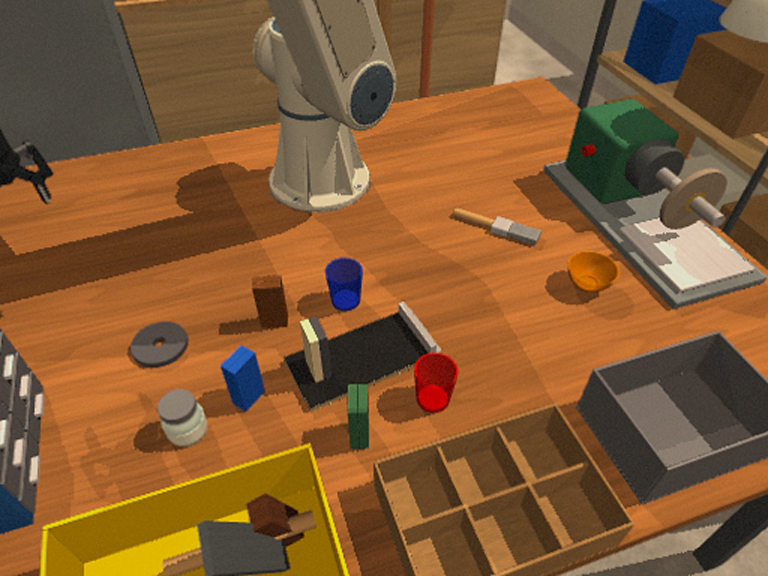

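View pics/top0.png

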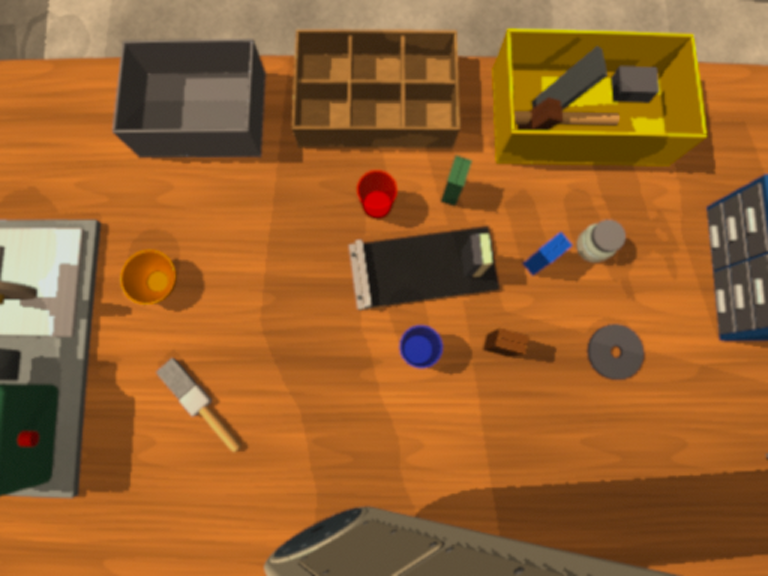

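Candidates (768x576 pixels): two-tone stone at scene (315,350) / top (482,254); green at (358,415) / (456,180); blue block at (243,380) / (548,253); brown block at (270,302) / (507,343). I choose the two-tone one on the black bed. Close crops next.

Run:
```python
from workcell import vision
import cv2
for n,(x,y,w,h) in {"scene":(185,190,125,94),"top":(225,140,125,80)}.items():
    f=vision.read_camera(n)["frame"][y:y+h,x:x+w,::-1]
    cv2.imwrite(f"pics/{n}_c.png",cv2.resize(f,None,fx=6,fy=6,interpolation=cv2.INTER_CUBIC))
```

```text
(no output)
```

View pics/scene_c.png

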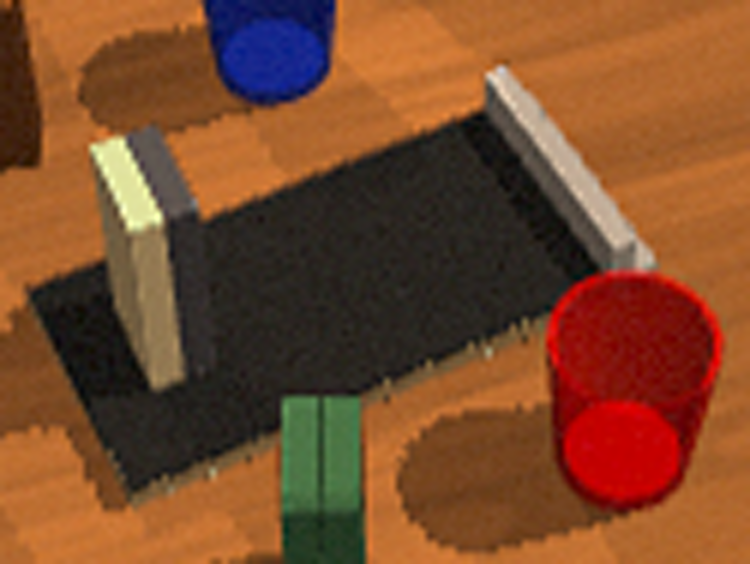

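View pics/top_c.png

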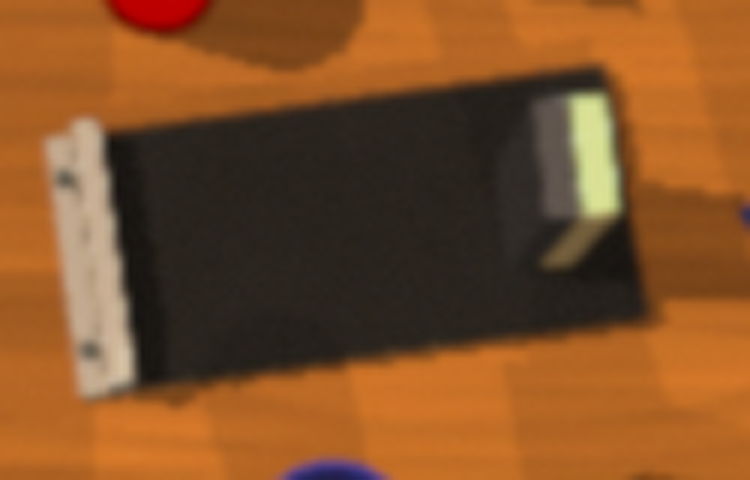

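```bash
cat > h.py <<'E'
from workcell import *
import numpy as np, cv2
from scipy.optimize import least_squares
ORG={"scene":(185,190),"top":(225,140)}
def full(n,p): return (np.array(p,float)+.5)/6-.5+np.array(ORG[n])
def proj(d,P):
    V=np.array(d["view"]); r,_=cv2.Rodrigues(V[:3,:3])
    return cv2.projectPoints(np.array(P,float).reshape(-1,1,3),r,V[:3,3],d["intrinsics"],np.array(d["dist"],float))[0].reshape(-1,2)
def world(p,L):
    x,y,t=p; c,s=np.cos(t),np.sin(t); L=np.array(L,float)
    return np.c_[x+c*L[:,0]-s*L[:,1],y+s*L[:,0]+c*L[:,1],L[:,2]]
def fit(obs,x0):
    D={n:vision.read_camera(n) for n in obs}
    def f(p): return np.concatenate([(proj(D[n],world(p,[l for l,_ in o]))-np.array([full(n,q) for _,q in o])).ravel() for n,o in obs.items()])
    r=least_squares(f,x0,loss="soft_l1"); return r.x,f(r.x).reshape(-1,2)
E
python3 - <<'E'
from h import *
b={"top":[((-.13,-.06,.015),(603,68)),((-.13,.06,.015),(648,320)),((.105,-.06,.039),(98,120)),((.105,.06,.039),(133,385))],
"scene":[((-.13,.06,.015),(30,290)),((-.13,-.06,.015),(130,498)),((.105,-.06,.039),(611,252)),((.105,.06,.039),(487,78)),((.117,.06,.039),(503,67)),((.117,-.06,.039),(632,240))]}
s={"top":[((.015,-.025,.125),(535,97)),((-.015,-.025,.125),(608,92)),((-.015,.025,.125),(621,217)),((.015,.025,.125),(548,218))],
"scene":[((-.015,.025,.125),(92,148)),((-.015,-.025,.125),(133,230)),((.015,-.025,.125),(197,208)),((.015,.025,.125),(155,128)),((-.015,-.025,.015),(153,390)),((.015,-.025,.015),(213,370))]}
for o,n in((b,"board"),(s,"stone")):
    for k in (["top"],["scene"],["top","scene"]):
        x,e=fit({q:o[q] for q in k},[.5,-.05,1.6]); print(n,k,x.round(4)); 
    print(e.round(1).tolist())
E
```

```text
board ['top'] [ 0.5601 -0.0688  1.7143]
board ['scene'] [ 0.5646 -0.0694  1.7205]
board ['top', 'scene'] [ 0.5622 -0.069   1.7149]
[[0.1, -0.9], [0.2, -0.6], [-0.1, -0.6], [0.1, -0.9], [-1.0, -0.6], [-0.5, -1.5], [0.3, -0.6], [-0.7, -0.9], [0.4, -0.5], [0.7, -0.2]]
stone ['top'] [ 0.5684 -0.1548  1.6425]
stone ['scene'] [ 0.5701 -0.1539  1.661 ]
stone ['top', 'scene'] [ 0.5692 -0.1543  1.6542]
[[-0.2, -0.0], [-0.3, -0.1], [-0.1, -1.0], [-0.2, -0.3], [-0.8, -0.5], [-1.0, 0.2], [0.1, -0.1], [0.1, -0.9], [-0.4, 0.2], [0.4, -0.4]]
```

Measured poses agree across both views to about 3 mm: the board is at (0.562, -0.069) with yaw 1.715, and the stone at (0.569, -0.154) with yaw 1.654. In the board frame the stone is at x = -85 mm, y = +5 mm, which fits the description. Next I check clearance to the neighbours and move behind the cream face.

```bash
cat >> h.py <<'E'
from scipy.spatial.transform import Rotation as R
B=np.array([.5622,-.069,1.7149]); S=np.array([.5692,-.1543,1.6542])
def ori(yaw,sign):
    z=sign*np.array([-np.sin(yaw),np.cos(yaw),0]); y=np.array([0,0,-1.]); x=np.cross(y,z)
    return R.from_matrix(np.c_[x,y,z]).as_quat()
def at(p,lx,ly,z): return world(p,[(lx,ly,z)])[0]
def ray(n,pix,z):
    d=vision.read_camera(n);V=np.array(d["view"])
    u=cv2.undistortPoints(np.array([[pix]],float),d["intrinsics"],np.array(d["dist"],float))[0,0]
    r=V[:3,:3].T@np.array([*u,1]);o=-V[:3,:3].T@V[:3,3]; return o+r*(z-o[2])/r[2]
def inb(w):
    c,s=np.cos(B[2]),np.sin(B[2]);d=w[:2]-B[:2];return np.array([c*d[0]+s*d[1],-s*d[0]+c*d[1]])
E
python3 - <<'E'
from h import *
for n,p,z in (("blueblk",(555,245),.11),("green",(460,170),.11),("red",(377,188),.085),("blueg",(421,345),.085),("brown",(495,341),.11)):
    print(n,inb(ray("top",(np.array(p)+.5)/1.5-.5,z)).round(3))
for s in (1,-1): print(s,kinematics.solve_ik(at(S,-.055,0,.25),ori(S[2],s)),kinematics.solve_ik(at(B,-.02,0,.05),ori(B[2],s)))
E
```

```text
blueblk [-0.212  0.014]
green [-0.076 -0.137]
red [ 0.067 -0.134]
blueg [0.032 0.145]
brown [-0.085  0.157]
1 [-3.51936418e-01  3.29358789e-01  1.66352754e+00 -4.44089210e-16
  1.14870632e+00  2.70625256e+00] [-1.58483051e-01  5.30393838e-01  1.88468941e+00 -4.44089210e-16
  7.26509402e-01  2.83900593e+00]
-1 [-3.51936418e-01  3.29358789e-01  1.66352754e+00 -4.44089210e-16
  1.14870632e+00 -4.35340091e-01] [-1.58483051e-01  5.30393838e-01  1.88468941e+00 -4.44089210e-16
  7.26509402e-01 -3.02586724e-01]
```

Run:
```python
from h import *
q=ori(S[2],-1)
hand.move_gripper(.015)
bot.reach(at(S,-.048,0,.25),q)
bot.servo_line(at(S,-.048,0,.122),velocity=.12)
o=get_obs();print(o["time_s"],o["position"],o["wrist_force"],o["gripper_width"])
for n,(x,y,w,h) in {"scene":(165,170,145,114),"top":(225,120,145,100)}.items():
    f=vision.read_camera(n)["frame"][y:y+h,x:x+w,::-1]
    cv2.imwrite(f"pics/{n}_1.png",cv2.resize(f,None,fx=5,fy=5,interpolation=cv2.INTER_CUBIC))
```

```text
4.4583 [ 0.57371811 -0.20232812  0.12276818] [ 1.27069725 -0.34554994  0.68231167] 0.015237148744525383
```

View pics/scene_1.png

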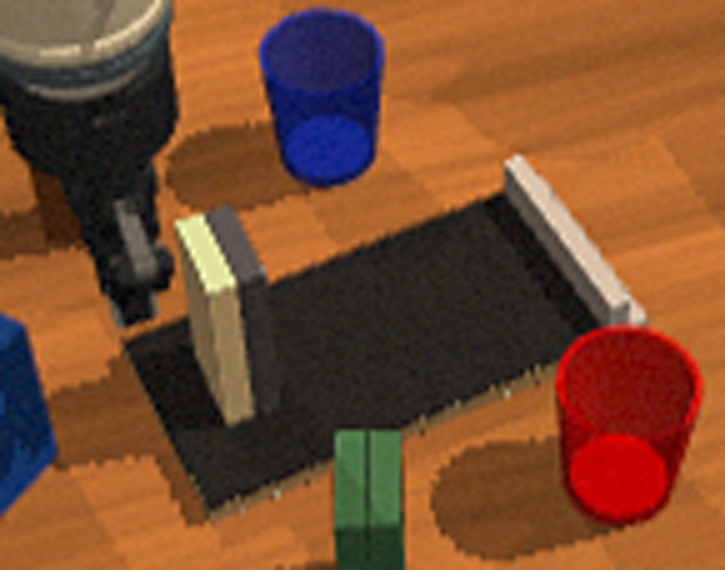

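View pics/top_1.png

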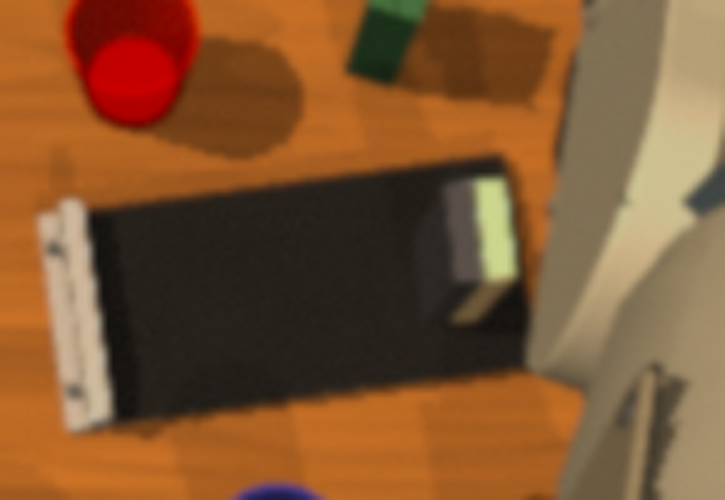

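The scene crop shows the fingertips, lowest point around (120-155, 325), just behind the cream face and clear of the blue block. I'll check the fingertip height from that pixel, then tip the stone.

Run:
```python
from h import *
d=vision.read_camera("scene")
for z in (.105,.092): print(z,((proj(d,[at(S,-.048+a,-.02*1,z) for a in(-.011,.011)]+[at(S,-.048+a,.02,z) for a in(-.011,.011)])-[165,170])*5).round(0).tolist())
def F(tag):
    o=get_obs(); print(tag,round(o["time_s"],2),o["wrist_force"].round(1))
for a in (-.036,-.028,-.02,-.012,-.004,.004):
    bot.servo_line(at(S,a,0,.122),velocity=.05);F(a)
bot.dwell(.3)
for n,(x,y,w,h) in {"scene":(185,190,125,94),"top":(225,140,125,80)}.items():
    f=vision.read_camera(n)["frame"][y:y+h,x:x+w,::-1]
    cv2.imwrite(f"pics/{n}_2.png",cv2.resize(f,None,fx=6,fy=6,interpolation=cv2.INTER_CUBIC))
```

```text
0.105 [[118.0, 339.0], [161.0, 324.0], [93.0, 280.0], [136.0, 266.0]]
0.092 [[121.0, 355.0], [164.0, 340.0], [97.0, 296.0], [139.0, 282.0]]
-0.036 5.0 [-0.1 -0.   0.4]
-0.028 5.31 [-0.4  0.1  1.1]
-0.02 5.62 [-0.3 -0.9 -0.3]
-0.012 5.92 [-0.2 -0.2  1. ]
-0.004 6.23 [0.  0.1 0.6]
0.004 6.54 [ 0.5 -0.4  0. ]
```

View pics/scene_2.png

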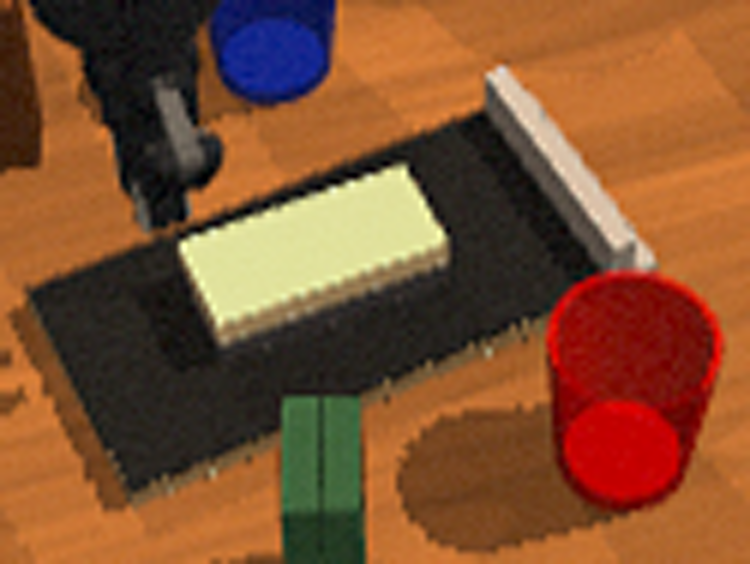

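View pics/top_2.png

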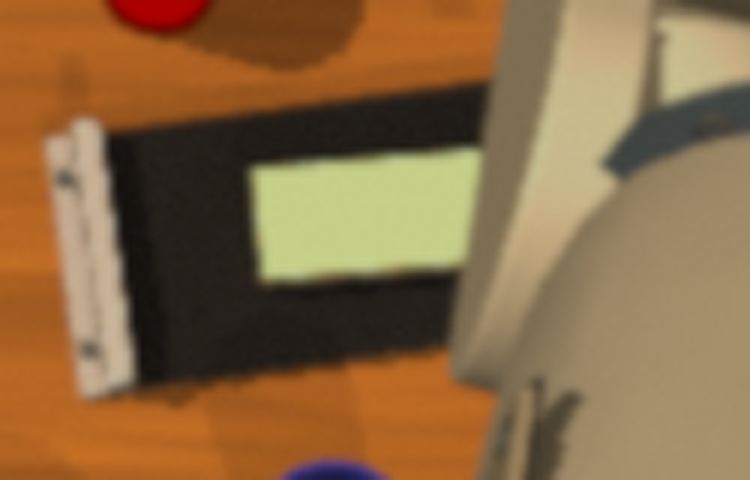

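The stone fell flat, cream side up, well short of the stop. Scene corners are (180,242), (218,330), (447,240) and (405,167). The fingertip height agrees with the calibration. Now I fit the lying pose, drop in behind it and push along the board axis.

```bash
cat > p.py <<'E'
from h import *
o={"top":[((.055,-.025,.045),(249,166)),((.055,.025,.045),(261,282))],
"scene":[((-.055,.025,.045),(180,242)),((-.055,-.025,.045),(218,328)),((.055,-.025,.045),(447,238)),((.055,.025,.045),(405,167))]}
x,e=fit(o,[.56,-.08,1.7]); l=inb(x); print(x.round(4),"in board",l.round(4),"dyaw",x[2]-B[2],e.round(1).tolist())
E
python3 - <<'E'
from p import *
q=ori(B[2],-1); y=l[1]; x0=l[0]-.055-.011
bot.servo_line(at(S,-.035,0,.122),velocity=.15)
bot.servo_line(at(B,x0-.020,y,.10),q,velocity=.1)
bot.servo_line(at(B,x0-.020,y,.045),velocity=.1)
ob=get_obs();print(ob["time_s"],ob["position"],ob["wrist_force"].round(1),inb(ob["position"]),x0)
# go to 12mm short of nominal home
home=.105-.110-.011
for t in (x0-.003,x0+.01,(x0+home)/2,home-.015):
    bot.servo_line(at(B,t,y*(1 if t<x0+.02 else .5)if 0 else y,.042),velocity=.06)
    ob=get_obs();print(round(t,4),round(ob["time_s"],2),ob["wrist_force"].round(1))
f=vision.read_camera("scene")["frame"][190:284,185:310,::-1]
cv2.imwrite("pics/scene_3.png",cv2.resize(f,None,fx=6,fy=6,interpolation=cv2.INTER_CUBIC))
E
```

```text
[ 0.563  -0.0816  1.6737] in board [-0.0125  0.001 ] dyaw -0.04116596713505527 [[0.1, 0.1], [0.1, -0.8], [-0.5, 0.1], [0.2, -0.4], [0.6, 0.3], [-0.3, -0.9]]
8.6167 [ 0.57561713 -0.16683528  0.04518558] [0.6 0.3 0.7] [-0.09874799  0.00077162] -0.07854458597653081
-0.0815 9.06 [0.2 0.2 0.3]
-0.0685 9.43 [-0.1  0.   0.3]
-0.0473 9.93 [ 0.4  0.4 -0.3]
-0.031 10.36 [ 0.1 -0.7 -0.3]
```

View pics/scene_3.png

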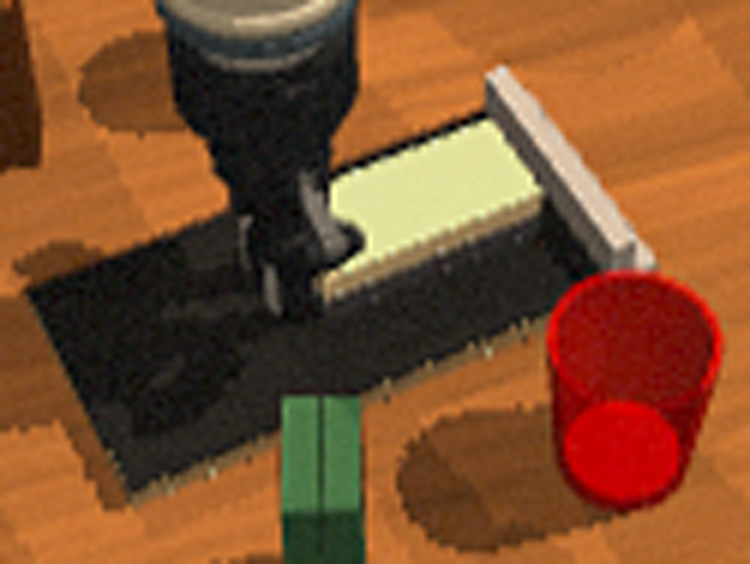

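The stone is squarely in front of the fingers, its far end (485-540, 120-190) about 15 mm from the stop. I finish in small steps, watching force.

Run:
```python
from h import *
b=np.array([np.cos(B[2]),np.sin(B[2]),0])
y=inb(get_obs()["position"])[1]
t=-.031
while t<-.002:
    t+=.0015 if t>-.022 else .003
    bot.servo_line(at(B,t,y,.042),velocity=.04)
    f=np.mean([(get_obs()["wrist_force"]@b,bot.dwell(.02))[0] for _ in range(4)])
    print(round(t,4),round(inb(get_obs()["position"])[0],4),round(f,1))
    if f<-10: break
f=vision.read_camera("scene")["frame"][190:284,185:310,::-1]
cv2.imwrite("pics/scene_4.png",cv2.resize(f,None,fx=6,fy=6,interpolation=cv2.INTER_CUBIC)); print(get_obs()["time_s"])
```

```text
-0.028 -0.0279 -0.3
-0.025 -0.0248 0.2
-0.022 -0.0218 -0.0
-0.019 -0.0188 0.2
-0.0175 -0.0174 -0.5
-0.016 -0.0162 -3.3
-0.0145 -0.0161 -12.8
12.675
```

View pics/scene_4.png

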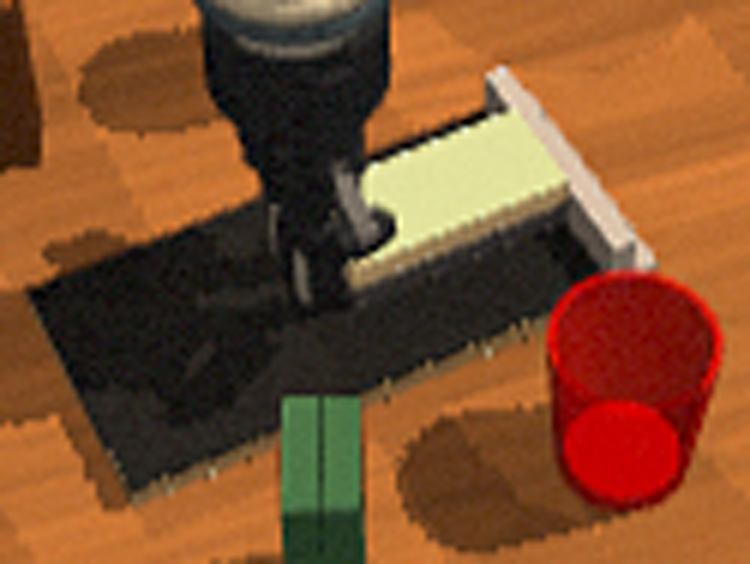

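Contact with the stop came exactly at the nominal place (TCP x = -16 mm) with 12.8 N. Now I back off, retreat and check.

Run:
```python
from h import *
y=inb(get_obs()["position"])[1]
bot.servo_line(at(B,-.05,y,.042),velocity=.06)
bot.servo_line(at(B,-.06,y,.25),velocity=.15)
bot.goto_joints([-1.126,.353,1.633,0,1.155,-.3])
o=get_obs();print(o["time_s"],o["wrist_force"].round(1))
for n,(x,y,w,h) in {"scene":(185,190,125,94),"top":(225,140,125,80)}.items():
    f=vision.read_camera(n)["frame"]
    cv2.imwrite(f"pics/{n}_5.png",cv2.resize(f[y:y+h,x:x+w,::-1],None,fx=6,fy=6,interpolation=cv2.INTER_CUBIC))
    cv2.imwrite(f"pics/{n}_5f.png",cv2.resize(f[:,:,::-1],(768,576)))
```

```text
16.8667 [ 0.6 -0.  -0.2]
```

View pics/top_5.png

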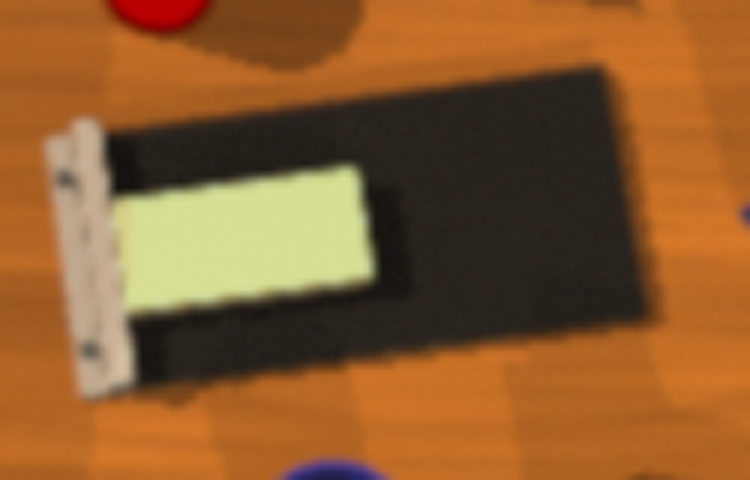

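View pics/scene_5.png

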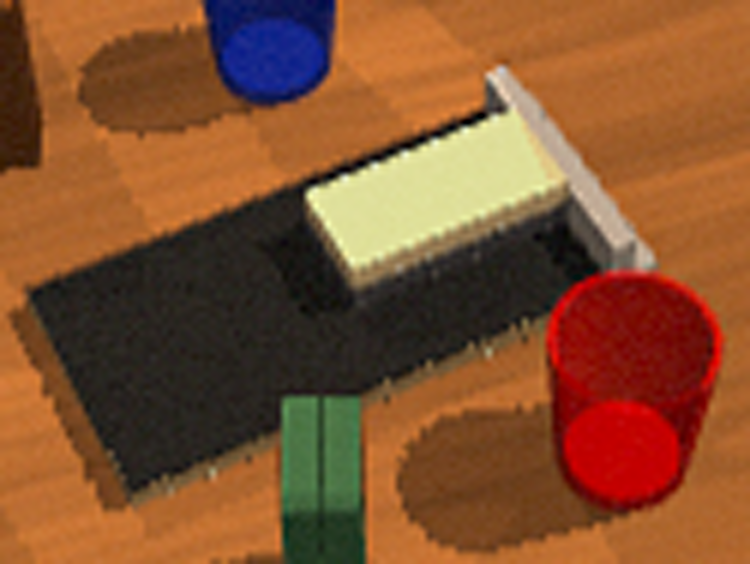

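View pics/top_5f.png

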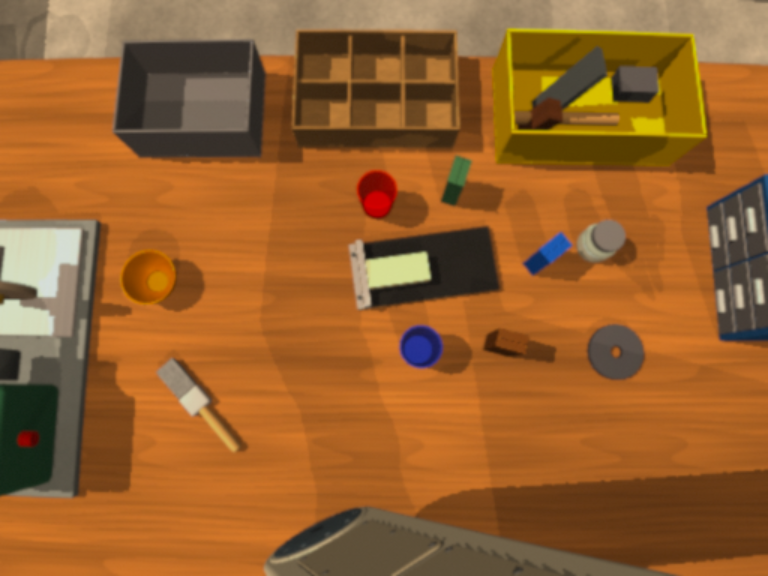

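Top view: the far end (113-128, 195-312) touches the stop and the near corners are at (357,167) and (374,277). All bystanders sit at their starting pixels. One numeric fit, then hand in if it agrees.

Run:
```python
from h import *
o={"top":[((-.055,-.025,.045),(357,167)),((-.055,.025,.045),(374,277)),((.055,-.025,.045),(113,196)),((.055,.025,.045),(128,312))],
"scene":[((-.055,.025,.045),(307,192)),((-.055,-.025,.045),(353,273)),((.055,-.025,.045),(570,184)),((.055,.025,.045),(510,112))]}
x,e=fit(o,[.56,-.08,1.7]); l=inb(x); dy=x[2]-B[2]
print("rel stop",l-[.105,0],dy,e.round(1).tolist())
if abs(l[0]-.05)<.004 and abs(dy)<.06: hand_in(); print("handed in",get_obs()["time_s"])
```

```text
rel stop [-0.05586959  0.00396541] -0.0012545887468671246 [[-0.0, -0.5], [0.0, -0.5], [-0.4, 0.2], [-0.4, -0.7], [-1.1, 0.1], [-0.6, -0.4], [-0.4, -0.5], [0.6, -0.7]]
the job is handed in; nothing more can be done
the job is handed in; nothing more can be done
```

The two-tone stone now lies flat on the rubber bed, cream side up, with its end against the steel stop, and I have handed the job in. I pushed it over with the fingertips high on the cream face, then slid it along the bed until it met the stop (about 13 N), and moved the arm clear.

My last checks, from both cameras:
- **Distance to the stop:** the stone's centre is 55.9 mm short of the stop face; 55 mm is exactly home.
- **Centring and squareness:** it sits 4 mm off the board's middle line and is square to within 0.001 rad.
- **Bystanders:** by eye in the overhead picture, all seven stand where they started; I did not measure them.
- **Time:** about 17 s of the 48 s allowed.

No check failed. The two cameras disagreed by up to about 4 mm when I measured the board at the start, but the contact with the stop came where the combined measurement put it.

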